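# Draw a filter cassette out from under the hood with the pull hook

## Task

The filter in the grey dust-filter unit is due for a change, but the pull eye of its cassette lies out of sight under the hood. Take the pull hook by its wooden handle, reach in under the hood to the left of the eye, feel for the eye and catch it, and draw the cassette out gently all the way to its stop, touching it only with the hook and forcing neither the eye nor the unit. Then unhook, lift the hook clear and lay it flat on the desk to the left of the unit, leaving everything else where it stands.

Things in the scene. Friction and masses are not known exactly. Their poses are not given: they have to be found in the camera images.
- hook_grip (a point): Centre of the wooden handle of the loose pull hook (about 160 g): a flat-sided bar 90 mm long (x), 26 mm wide (y), 30 mm high (z). The point is half-way along and half-way up it, 15 mm above the desk as the hook lies flat. x runs along the rod towards its bent end, y to the left of it (the bent end points to -y), z up.
- hook_bend (a point): Far end of the hook's straight 8 mm steel rod, 155 mm from the handle's centre along the hook's x. From here the 8 mm thick bent end runs square to the rod along the hook's -y (to the right when the rod points ahead), its round tip 18 mm from this point. Same axes as hook_grip; rod, bent end and handle centre lie at one height.
- filter_unit: Grey bench dust-filter unit with a gauge and a switch, fixed to the desk, 200 mm deep (x), 190 mm wide (y), 152 mm high; origin at the centre of its underside, x from front to back, y to the left seen from the robot. Open at the front, under the hood; the space there lies between cheeks whose inner faces are at y = -85 and +85 mm, over a floor 11 mm high.
- hood_lip (a point): Middle of the lower edge of the hood's turned-down front lip, at x = -100 mm in the unit's frame (the very front of the unit), 52 mm above the desk. The lip is 8 mm thick; behind it the ceiling is 70 mm above the desk. Axes of the unit.
- cassette (a joint): How far the cassette is drawn out of the unit towards the unit's -x, in m: 0 = fully in, 0.075 = at its stop. It starts 0 to 12 mm out, slides against about 5 N of seal friction and stays where it is left. Its front, 160 mm wide, 12 to 64 mm above the desk, is at x = +9 mm in the unit's frame when fully in.
- eye_stud (a point): Point on the upright swivel stud in the middle of the cassette's front, 36 mm above the desk; moves with it. The pull eye on it is an upright steel ring (hole facing sideways) of 5 mm wire, 29 mm inside, its centre 35 mm from the stud at this height. It turns very stiffly and was left pointing along the unit's -x or up to 0.7 rad to either side: feel for it. Over some 15 N would bend it.
- mug: Spotted white mug, loose, 91 mm high, origin at the centre of its foot. Bystander.
- tape_roll: Roll of tan packing tape lying flat, loose, 96 mm across, 48 mm high, origin at the centre of its underside. Bystander.
- glue_tube: Tube lying flat, loose, 136 mm long, origin under its centre. Bystander.
- keys: Bunch of keys, loose, 8 mm high, origin under its centre. Bystander.
- marker: Marker pen with a blue cap, loose, 135 mm long, origin under its centre. Bystander.
- weight_0: Small knobbed weight, loose, 22 mm across, 28 mm high, origin at the centre of its underside. Bystander.
- weight_1: Smaller knobbed weight, loose, 17 mm across, 24 mm high, origin at the centre of its underside. Bystander.

How it is judged:
On the way, in this order (a step that is already met when the one before it is completed fails the run):
1. the hook has caught the eye and is pulling the cassette, at least 25 mm out (value of joint cassette between 0.025 and 0.065 m and contact force between hook and cassette above 1 N), for 0.05 s.
2. the cassette is out to its stop (value of joint cassette above 0.07 m), for 0.1 s.
At the end, for the whole second after the job is handed in: The cassette is out at its stop (at least 68 of 75 mm), and the hook lies flat and still on the desk (handle centre under 19 mm, bend under 24 mm high, tilted under 0.12 rad), the whole of its rod over 100 mm to the left of the unit's centre line, that is clear of its left-hand side (value of joint cassette above 0.068 m and height (world z) of hook_grip below 0.019 m and height (world z) of hook_bend below 0.024 m and angle between hook_grip's own z axis and vertical below 0.12 rad and y of each of hook_grip, hook_bend in the frame of filter_unit above 0.1 m and linear speed of hook below 0.02 m/s); the robot touches nothing.
It fails at once if the hook is forced: it bears on the unit, its cassette or the eye with over 20 N (contact force between hook and filter_unit above 20 N).
It fails at once if the cassette or its eye is touched by the fingers or arm instead of the hook (contact force between any of the fingers, the arm and cassette above 1 N).
It fails at once if the robot bumps the unit with over 10 N (contact force between any of the fingers, the arm and filter_unit above 10 N).
It fails at once if a bystander is moved by over 30 mm (distance of any of mug, tape_roll, glue_tube, keys, marker, weight_0, weight_1 from where it was at the start of the episode above 0.03 m).
It also fails if it takes over 62 s, if anything falls off the work surface, if the arm or the gripper's body presses on something with over 40 N, if the wrist force passes 120 N, or if a joint passes its speed limit or range.

## Robot

A 7-joint arm with a two-finger parallel gripper is mounted at the origin on a cart in front of the work surface, level with it; the furniture and walls round the work are solid. World frame = base frame: x ahead of the robot, y to its left, z up, the work surface at z = 0. Lengths are in m, angles in rad, forces in N, time in s.
With the tool pointing down it reaches from about 0.4 to 0.875 m from the base axis. Payload 19.3 kg.
Tool frame: the origin (TCP) lies at the very end of the fingers, on their centre line; the grasp point (between the pads) lies 19 mm behind it; z points along the fingers, y is the line along which they close (so a half turn about z gives the same grasp; the last joint's range is limited). The gripper opens to 85 mm and grips with 20 to 120 N. Pads are 22 mm wide; open, the fingers measure 114 mm over their backs; the gripper's body (76 mm by 85 mm) begins 54 mm behind the grasp point. The pads swing forward as they close: fully open they stand 13 mm farther back than shut.
Start: joints at [-1.387, 0.521, -0.036, 1.599, 0.021, 1.021, -0.113], TCP at [0.157, 0.605, 0.231] pointing down, gripper open.
Joint ranges: [-2.91, 2.91], [-0.3, 2.13], [-1.5, 1.42], [0.17, 2.43], [-1.26, 4.41], [0.16, 1.93], [-2.52, 2.52]. Speed limits (rad/s): [1.89, 1.89, 2.39, 2.39, 3.01, 3.01, 3.01].

## Interface

Orientations are given as [roll, pitch, yaw] about the fixed x, y, z axes, in that order (R = Rz(yaw) Ry(pitch) Rx(roll)).
In Python, from workcell import bot gives the robot as it stands.
- The arm moves only by the tool carry_out, never from a script. Its argument "rows" is a list that holds one entry, the list of rows, each a list of 4 numbers: the shift along the tool's x, y, z in m, then the turn about the tool's z in degrees. In form: [[[x, y, z, twist], ...]]. A call has 1 to 12 rows; each row is the pose to reach, as a shift and turn from the pose commanded when the call began, along the tool's axes at that moment; what a row does not reach only later rows make up. A row lasts 1/12 s, in which the tool goes at most 41.7 mm and 7.16 degrees, less where a joint would pass 70% of its speed; a pose out of reach is approached as far as the arm can. A call with a gripper value outside its range is refused whole. "grip" is the finger opening in m, from 0 to 0.0854, set as the call begins (left out, the last holds). The fingers move at their own pace and stop on an object; "grip_force" is the grip in N (left out, the last holds). Time passes only in rows, so rows that repeat a pose let the fingers close. It gives the time, the measured TCP pose, the force, the opening and the grip force at its end, in the units of the state.
- bot.observe(): the state, without advancing time (a new reading comes with each control period).
- bot.grab_frame(name): name is "side" or "top"; returns a dict with "pixels" (400x640x3 uint8, red, green, blue), "K" (3x3 intrinsics, pixels), "pose" (4x4, takes a point from camera to world coordinates). Camera axes: x right, y down, z forward; pixel columns grow to the right and rows downward; lengths in m; the calibration is good to about 2 mm. A picture is of the moment at which its call begins. There is no depth.
- bot.job_done(): hands the job in; it is judged then, once.
Trained networks look in a picture, given as the dict that the camera call returned (one of the last four; its "shot" number tells which), for a name from the list of things; names that differ only in an ending like _2 or _b are one class to them, and where a whole thing is asked for, a point or a joint stands for the part that bears it (a point fixed in the world has none). Each returns a list of dicts, best first, with "conf" (0 to 1); they miss things now and then, are a little off and sometimes report something else, mostly with a low value. They report only what shows in the picture. A call takes as long as a camera call.
- bot.look_for(picture, label): "position" ([column, row] in pixels, amid what is visible of it).
- bot.regions_of(picture, label): "region" (400x640 bool, what is visible of it) and "position" ([column, row] in pixels, amid what is visible of it).
- bot.spot_point(picture, label): "position" ([column, row] in pixels: a listed point, or the origin of a listed thing).
The state is a dict: "clock": time; "qpos": joint angles; "qd": joint speeds; "joint_efforts": joint torques, N m; "position": TCP position; "tool_rot": TCP orientation; "force": force on the tool from outside, world axes, zero at the start; "moment": the same for the moment, N m; "grip_width": finger opening in m; "finger_force": force on a finger pad.
Only numpy, scipy, OpenCV 4.12 (cv2) and the standard library are available. Lean on these libraries where they do the work, as an engineer would, in place of code of your own. Each camera call takes 0.05 s, during which the arm holds its last target. There are 200 camera calls.

## Working session

There is one attempt and no reset: what is moved stays moved. The work goes in short steps, Python scripts to look and compute and a tool call to move; the robot and the scene stay as the last step left them, time stands still between calls to the robot, and variables do not carry over. Pictures are saved under pics/ and viewed, at most 10 in all, crops included, and the job is handed in when it is done.

Besides the shell and the picture viewer there is one more tool, called as name([rows], argument=value, ...), one row to a line, values as JSON. carry_out: Moves the arm, as the interface text tells. Its arguments: {"type":"object","properties":{"rows":{"type":"array","items":{"type":"array","items":{"type":"array","items":{"type":"number"}}}},"grip":{"type":"number"},"grip_force":{"type":"number"}},"required":["rows"]}

```bash
mkdir -p pics
cat > h.py <<'E'
import numpy as np, cv2
from workcell import bot
def proj(f,p):
    T=np.linalg.inv(f["pose"]); c=T[:3,:3]@np.array(p)+T[:3,3]; u=f["K"]@c; return u[:2]/u[2]
def onplane(f,px,z):
    d=f["pose"][:3,:3]@np.linalg.inv(f["K"])@np.array([px[0],px[1],1.]); o=f["pose"][:3,3]
    return o+d*(z-o[2])/d[2]
def save(f,n): cv2.imwrite(n,cv2.cvtColor(f["pixels"],cv2.COLOR_RGB2BGR))
E
python3 - <<'E'
from h import *
s=bot.observe(); print({k:np.round(v,3) for k,v in s.items()})
H=dict(hook_grip=.015,hook_bend=.015,filter_unit=0,hood_lip=.052,eye_stud=.036,mug=0,tape_roll=0,glue_tube=0,keys=0,marker=0,weight_0=0,weight_1=0)
for n in("top","side"):
    f=bot.grab_frame(n); save(f,f"pics/{n}0.png"); print(n,np.round(f["pose"],3).tolist(),f["K"][0,0])
    for l,z in H.items():
        for r in bot.spot_point(f,l)[:2]: print(l,round(r["conf"],2),np.round(r["position"]),np.round(onplane(f,r["position"],z),3))
E
```

```text
{'clock': np.float64(0.0), 'qpos': array([-1.387,  0.522, -0.036,  1.6  ,  0.021,  1.021, -0.113]), 'qd': array([ 0.   , -0.002,  0.001, -0.002,  0.   ,  0.001, -0.001]), 'joint_efforts': array([ 1.0000e-03, -9.2710e+01,  1.9800e+00, -3.6993e+01,  1.8000e-02,
        8.0000e-03, -0.0000e+00]), 'position': array([0.157, 0.605, 0.231]), 'tool_rot': array([-3.14 ,  0.   ,  2.888]), 'force': array([ 1.369, -0.263,  0.294]), 'moment': array([ 0.005, -0.045,  0.018]), 'finger_force': np.float64(0.0), 'grip_width': np.float64(0.085)}
top [[0.024, -0.987, 0.156, 0.328], [-1.0, -0.023, 0.006, -0.007], [-0.002, -0.157, -0.988, 1.36], [0.0, 0.0, 0.0, 1.0]] 467.42537921171015
hook_grip 0.56 [259. 225.] [0.459 0.181 0.015]
hook_bend 0.67 [250. 177.] [0.6   0.213 0.015]
filter_unit 0.88 [344. 142.] [ 0.719 -0.059  0.   ]
hood_lip 0.79 [343. 170.] [ 0.619 -0.058  0.052]
eye_stud 0.3 [322. 253.] [ 0.382 -0.003  0.036]
mug 0.77 [444. 151.] [ 0.697 -0.36   0.   ]
tape_roll 0.88 [450. 202.] [ 0.543 -0.377  0.   ]
glue_tube 0.62 [442. 250.] [ 0.402 -0.351  0.   ]
keys 0.75 [325. 256.] [ 0.376 -0.011  0.
[... 484 characters left out ...]
ter_unit 0.83 [373. 199.] [ 0.732 -0.055  0.   ]
hood_lip 0.67 [344. 196.] [ 0.622 -0.05   0.052]
hood_lip 0.62 [208. 193.] [0.316 0.194 0.052]
eye_stud 0.6 [212. 189.] [0.341 0.228 0.036]
mug 0.92 [442. 260.] [ 0.7   -0.362 -0.   ]
mug 0.69 [255. 186.] [0.477 0.212 0.   ]
tape_roll 0.77 [403. 291.] [ 0.543 -0.384  0.   ]
glue_tube 0.7 [354. 308.] [ 0.415 -0.355  0.   ]
keys 0.67 [375. 197.] [ 0.742 -0.051  0.   ]
keys 0.56 [262. 235.] [ 0.374 -0.005  0.   ]
marker 0.44 [212. 191.] [0.354 0.265 0.   ]
weight_0 0.51 [288. 264.] [ 0.371 -0.143  0.   ]
weight_0 0.4 [289. 273.] [ 0.354 -0.171  0.   ]
weight_1 0.51 [288. 264.] [ 0.371 -0.143  0.   ]
weight_1 0.4 [289. 273.] [ 0.354 -0.171  0.   ]
```

View pics/top0.png

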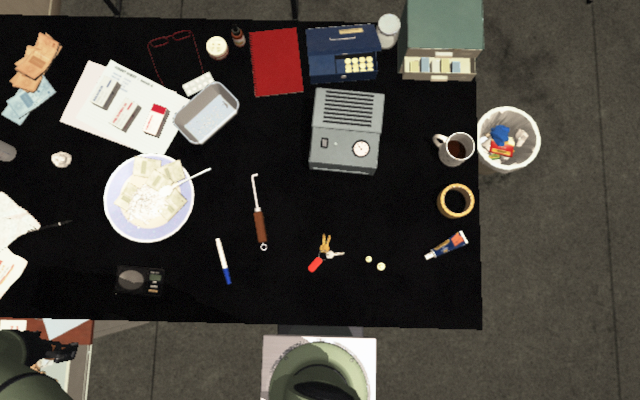

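View pics/side0.png

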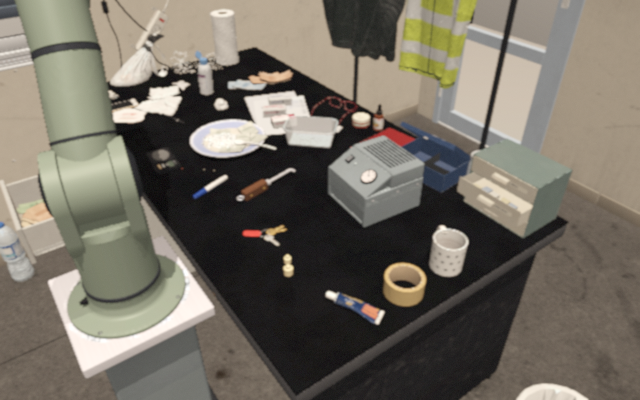

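The top view shows the hook's rod running from about (260,210) up to (253,175), with the handle centred near (260,226). The unit covers about (310–384, 90–172) with its front edge near row 170. The keys are at (325,255), and everything is clear of the hook's path. I'll refine the yaws next.

Run:
```python
from h import *
f=bot.grab_frame("top")
b=bot.regions_of(f,"filter_unit"); h=bot.regions_of(f,"hook_grip")
for n,r in(("unit",b),("hook",h)):
    if r:
        c=max(cv2.findContours(r[0]["region"].astype(np.uint8),0,2)[0],key=cv2.contourArea)
        print(n,r[0]["conf"],cv2.minAreaRect(c),np.round(onplane(f,r[0]["position"],.015),3))
im=f["pixels"]
# candidate box overlay
a=cv2.resize(im[75:190,290:400],None,fx=5,fy=5,interpolation=cv2.INTER_CUBIC)
k=cv2.resize(im[165:260,220:300],None,fx=5,fy=5,interpolation=cv2.INTER_CUBIC)
o=np.array([.719,-.057]);
for yaw,col in((0,(255,0,0)),(-.05,(0,255,0))):
    R=np.array([[np.cos(yaw),-np.sin(yaw)],[np.sin(yaw),np.cos(yaw)]])
    P=[np.r_[o+R@np.array(q),0] for q in((-.1,.095),(-.1,-.095),(.1,-.095),(.1,.095))]
    p=np.array([(proj(f,q)-[290,75]+.5)*5 for q in P]).astype(int); cv2.polylines(a,[p],True,col,1)
H=max(a.shape[0],k.shape[0]); pad=lambda m:np.vstack([m,np.zeros((H-m.shape[0],m.shape[1],3),np.uint8)])
cv2.imwrite("pics/crop1.png",np.hstack([pad(a)[:590],pad(k)[:590]])[:, :, ::-1][:590,:800])
```

```text
unit 0.9 ((345.30694580078125, 130.43069458007812), (70.34912872314453, 81.79206085205078), 5.710593223571777) [ 0.748 -0.063  0.015]
hook 0.63 ((257.8337097167969, 216.62692260742188), (63.94556427001953, 10.384720802307129), 79.2156982421875) [0.455 0.183 0.015]
```

View pics/crop1.png

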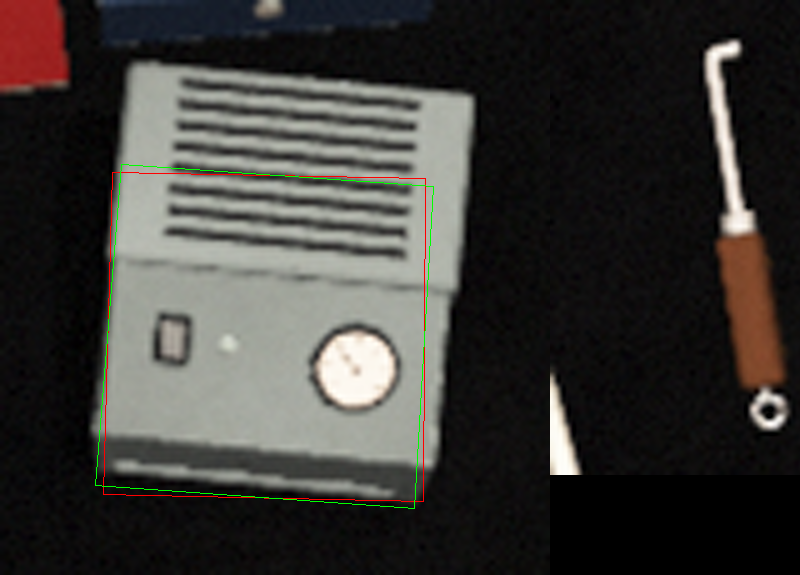

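The crop shows the unit turned clockwise by about 0.08 rad, from the slope of its slats. The hook's handle is at crop (752,310), which is about (0.457, 0.181), with yaw about 0.18 and the bent end to the right. I'm moving over the handle.

carry_out([
  [[-0.397, -0.334, 0.08, -25], [-0.397, -0.334, 0.08, -25], [-0.397, -0.334, 0.08, -25], [-0.397, -0.334, 0.08, -25], [-0.397, -0.334, 0.08, -25], [-0.397, -0.334, 0.08, -25], [-0.397, -0.334, 0.08, -25], [-0.397, -0.334, 0.08, -25], [-0.397, -0.334, 0.08, -25], [-0.397, -0.334, 0.08, -25], [-0.397, -0.334, 0.08, -25], [-0.397, -0.334, 0.08, -25]],
], grip=0.0854)

```text
clock: 2.45
position: [0.444, 0.2003, 0.1551]
tool_rot: [3.141, 0.001, -2.959]
force: [2.0, 1.4, -0.0]
grip_width: 0.0854
finger_force: 0.0
```

carry_out([
  [[0, 0, 0, 0], [0, 0, 0, 0], [0, 0, 0, 0], [0, 0, 0, 0]],
])

```text
clock: 2.78
position: [0.4426, 0.2031, 0.1552]
tool_rot: [3.141, 0.0, -2.958]
force: [0.1, 0.1, 0.1]
grip_width: 0.0854
finger_force: 0.0
```

carry_out([
  [[-0.01, -0.023, 0.03, 0], [-0.01, -0.023, 0.07, 0], [-0.01, -0.023, 0.1, 0], [-0.01, -0.023, 0.12, 0], [-0.01, -0.023, 0.135, 0], [-0.01, -0.023, 0.145, 0], [-0.01, -0.023, 0.15, 0], [-0.01, -0.023, 0.15, 0], [-0.01, -0.023, 0.15, 0]],
])

```text
clock: 3.53
position: [0.4572, 0.1818, 0.0057]
tool_rot: [3.141, 0.001, -2.958]
force: [0.1, 0.4, 0.3]
grip_width: 0.0853
finger_force: 0.0
```

carry_out([
  [[0, 0, 0, 0], [0, 0, 0, 0], [0, 0, 0, 0], [0, 0, 0, 0], [0, 0, 0, 0], [0, 0, 0, 0], [0, 0, 0, 0], [0, 0, 0, 0], [0, 0, 0, 0], [0, 0, 0, 0]],
], grip=0.015, grip_force=70)

```text
clock: 4.37
position: [0.4573, 0.1813, 0.0056]
tool_rot: [3.142, 0.0, -2.959]
force: [-1.5, -0.9, 12.2]
grip_width: 0.0249
finger_force: 69.4
```

Run:
```python
from h import *
f=bot.grab_frame("side"); g=bot.grab_frame("top")
print({k:np.round(v,4) for k,v in bot.observe().items() if k in("position","force","moment","grip_width","tool_rot")})
for n,q in(("side",f),("top",g)):
    for l in("hook_grip","hook_bend","hood_lip","filter_unit"):
        for r in bot.spot_point(q,l)[:1]: print(n,l,round(r["conf"],2),np.round(onplane(q,r["position"],{"hood_lip":.052,"filter_unit":0}.get(l,.015)),3))
yaw=-.08;o=np.array([.720,-.060]);R=np.array([[np.cos(yaw),-np.sin(yaw)],[np.sin(yaw),np.cos(yaw)]])
W=lambda x,y,z:np.r_[o+R@np.array([x,y]),z]
out=[]
for q,(c0,r0,w,h),s in((f,(230,110,210,120),3.8),(g,(230,75,170,175),3.4)):
    a=cv2.resize(q["pixels"][r0:r0+h,c0:c0+w],None,fx=s,fy=s,interpolation=cv2.INTER_CUBIC)
    L=[[W(-.1,.095,0),W(-.1,-.095,0),W(.1,-.095,0),W(.1,.095,0)],[W(-.1,.095,.052),W(-.1,-.095,.052)],[W(.1,-.095,0),W(.1,-.095,.152),W(.1,.095,.152),W(.1,.095,0)],[W(-.1,-.095,0),W(-.1,-.095,.07)],[W(-.1,.095,0),W(-.1,.095,.07)]]
    for l in L:
        p=np.array([(proj(q,x)-[c0,r0]+.5)*s for x in l]).astype(int); cv2.polylines(a,[p],len(l)==4,(255,0,0),1)
    out.append(a)
cv2.imwrite("pics/s2.png",out[0][:,:,::-1]); cv2.imwrite("pics/t2.png",out[1][:,:,::-1])
```

```text
{'position': array([0.4572, 0.1813, 0.0056]), 'tool_rot': array([ 3.1415e+00,  4.0000e-04, -2.9591e+00]), 'force': array([-1.9033, -0.4817, 12.5187]), 'moment': array([-0.3239,  0.4665,  0.0843]), 'grip_width': np.float64(0.0248)}
side hook_grip 0.65 [0.464 0.184 0.015]
side hook_bend 0.59 [0.609 0.206 0.015]
side hood_lip 0.9 [ 0.626 -0.055  0.052]
side filter_unit 0.89 [ 0.723 -0.06   0.   ]
top hook_grip 0.52 [0.602 0.206 0.015]
top hook_bend 0.64 [ 0.544 -0.378  0.015]
top hood_lip 0.74 [ 0.704 -0.062  0.052]
top filter_unit 0.95 [ 0.716 -0.06   0.   ]
```

View pics/s2.png

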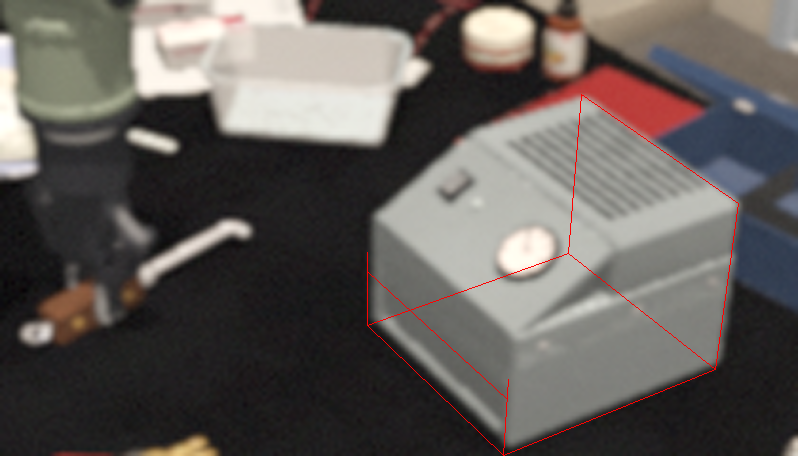

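View pics/t2.png

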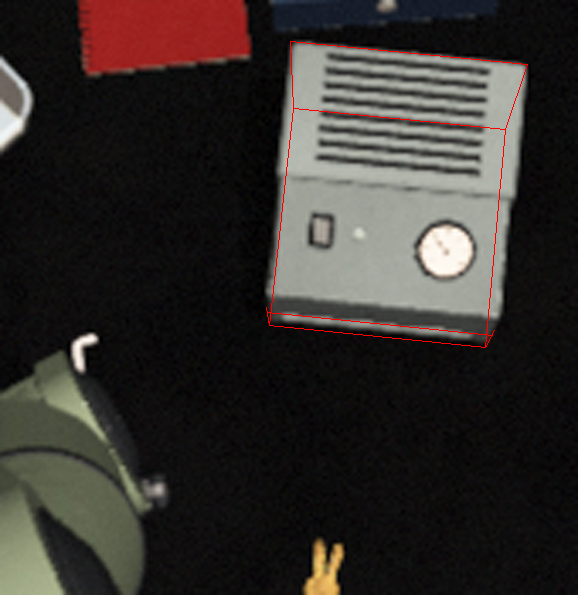

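The overlay fits the unit at yaw -0.08, with its centre about 3 mm further back at (0.723, -0.060). The hook's handle is gripped, with its rod free, and its bend shows near side-crop (240,230). I'm lifting it and moving in front of the opening, to the left of the eye.

carry_out([
  [[0, 0, -0.01, 0], [0, 0, -0.03, 0], [0, 0, -0.055, 0], [0.02, -0.02, -0.055, 5], [0.0376, -0.05, -0.055, 10], [0.0376, -0.085, -0.055, 15], [0.0376, -0.12, -0.055, 15], [0.0376, -0.14, -0.055, 15], [0.0376, -0.1487, -0.055, 15], [0.0376, -0.1487, -0.055, 15], [0.0376, -0.1487, -0.055, 15], [0.0376, -0.1487, -0.055, 15]],
])

```text
clock: 5.87
position: [0.447, 0.0294, 0.0602]
tool_rot: [3.141, -0.0, 3.064]
force: [0.2, 0.6, -1.3]
grip_width: 0.0248
finger_force: 69.2
```

```bash
cat >> h.py <<'E'
yaw=-.08;O=np.array([.723,-.060]);R=np.array([[np.cos(yaw),-np.sin(yaw)],[np.sin(yaw),np.cos(yaw)]])
E
python3 - <<'E'
from h import *
f=bot.grab_frame("side"); g=bot.grab_frame("top")
s=bot.observe(); print({k:np.round(v,4) for k,v in s.items() if k in("position","force","moment","grip_width","tool_rot")})
z=s["position"][2]+.0094
for n,q in(("side",f),("top",g)):
    for l in("hook_grip","hook_bend"):
        for r in bot.spot_point(q,l)[:2]:
            w=onplane(q,r["position"],z); print(n,l,round(r["conf"],2),r["position"],np.round(w,3),"unit",np.round(R.T@(w[:2]-O),3))
out=[]
b=R.T@(s["position"][:2]-O)
for q,(c0,r0,w,h),s_ in((f,(230,130,130,120),3.8),(g,(280,140,80,120),3.8)):
    a=cv2.resize(q["pixels"][r0:r0+h,c0:c0+w],None,fx=s_,fy=s_,interpolation=cv2.INTER_CUBIC)
    for u in((.152,0),(.152,-.018)):
        p=(proj(q,np.r_[O+R@(b+u),z])-[c0,r0]+.5)*s_; cv2.circle(a,tuple(int(v) for v in p),3,(255,0,0),1)
    out.append(a)
cv2.imwrite("pics/c3.png",np.hstack(out)[:,:,::-1])
E
```

```text
{'position': array([0.447 , 0.0295, 0.0601]), 'tool_rot': array([ 3.1413e+00, -1.0000e-04,  3.0642e+00]), 'force': array([ 0.1726, -0.2568, -3.2316]), 'moment': array([-0.0101,  0.0522,  0.0189]), 'grip_width': np.float64(0.0247)}
side hook_grip 0.86 [278.3, 195.5] [0.461 0.043 0.07 ] unit [-0.27   0.082]
side hook_bend 0.68 [324.9, 181.2] [0.609 0.024 0.07 ] unit [-0.12   0.074]
top hook_bend 0.47 [314.4, 175.1] [0.599 0.024 0.07 ] unit [-0.13   0.074]
```

View pics/c3.png

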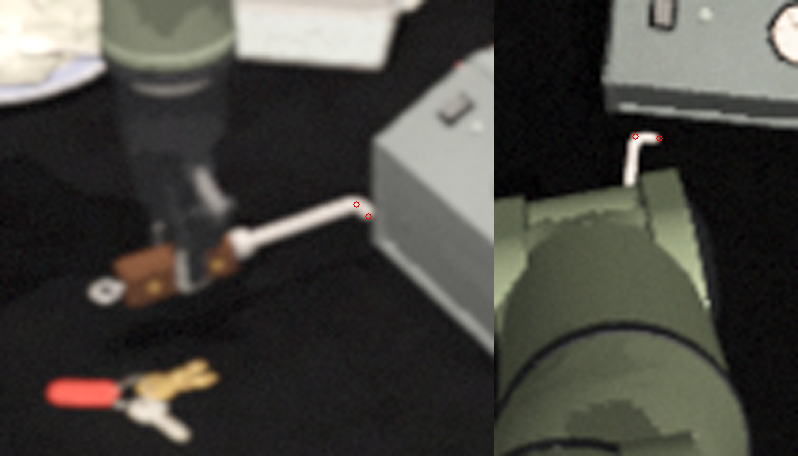

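The picture shows the projected bend and tip (red circles at side (357,204) and top (635,137)) lying on the real hook within about 2 mm. I'm lowering it and reaching in under the lip.

carry_out([
  [[0, 0, 0.015, 0], [0, 0, 0.03, 0], [0, 0, 0.0345, 0], [0, 0, 0.0345, 0], [0, 0, 0.0345, 0]],
])

```text
clock: 6.58
position: [0.447, 0.0283, 0.0258]
tool_rot: [-3.141, -0.001, 3.062]
force: [0.3, 0.0, -2.2]
grip_width: 0.0246
finger_force: 69.2
```

carry_out([
  [[-0.015, 0, 0, 0], [-0.03, 0, 0, 0], [-0.045, 0, 0, 0], [-0.06, 0, 0, 0], [-0.06, 0, 0, 0], [-0.06, 0, 0, 0]],
])

```text
clock: 7.08
position: [0.5074, 0.0234, 0.0262]
tool_rot: [3.141, 0.001, 3.062]
force: [-0.6, 0.5, -1.2]
grip_width: 0.0249
finger_force: 69.2
```

carry_out([
  [[-0.01, 0, 0, 0], [-0.02, 0, 0, 0], [-0.03, 0, 0, 0], [-0.04, 0, 0, 0], [-0.05, 0, 0, 0], [-0.05, 0, 0, 0], [-0.05, 0, 0, 0], [-0.05, 0, 0, 0]],
])

```text
clock: 7.75
position: [0.5558, 0.0196, 0.0257]
tool_rot: [-3.141, -0.001, 3.062]
force: [-0.0, 0.0, -1.9]
grip_width: 0.0246
finger_force: 69.2
```

carry_out([
  [[-0.002, 0, 0, 0], [-0.004, 0, 0, 0], [-0.006, 0, 0, 0], [-0.008, 0, 0, 0], [-0.008, 0, 0, 0], [-0.008, 0, 0, 0]],
])

```text
clock: 8.25
position: [0.5647, 0.0189, 0.0255]
tool_rot: [-3.142, -0.0, 3.062]
force: [0.5, 0.2, -2.1]
grip_width: 0.0252
finger_force: 69.2
```

carry_out([
  [[-0.001, 0, 0, 0], [-0.002, 0, 0, 0], [-0.003, 0, 0, 0], [-0.003, 0, 0, 0], [-0.003, 0, 0, 0]],
])

```text
clock: 8.67
position: [0.5678, 0.0186, 0.0256]
tool_rot: [-3.142, 0.0, 3.062]
force: [0.0, -0.5, -2.9]
grip_width: 0.0248
finger_force: 69.2
```

carry_out([
  [[-0.001, 0, 0, 0], [-0.002, 0, 0, 0], [-0.003, 0, 0, 0], [-0.003, 0, 0, 0], [-0.003, 0, 0, 0]],
])

```text
clock: 9.08
position: [0.5707, 0.0184, 0.0256]
tool_rot: [-3.142, -0.0, 3.062]
force: [-1.0, 1.1, -2.4]
grip_width: 0.0249
finger_force: 69.2
```

carry_out([
  [[-0.001, 0, 0, 0], [-0.002, 0, 0, 0], [-0.002, 0, 0, 0], [-0.002, 0, 0, 0]],
])

```text
clock: 9.42
position: [0.5722, 0.0183, 0.0254]
tool_rot: [-3.141, -0.001, 3.062]
force: [-5.5, 1.6, -1.5]
grip_width: 0.0251
finger_force: 69.3
```

carry_out([
  [[-0.001, 0, 0, 0], [-0.002, 0, 0, 0], [-0.002, 0, 0, 0], [-0.002, 0, 0, 0]],
])

```text
clock: 9.75
position: [0.5745, 0.0181, 0.0255]
tool_rot: [-3.142, -0.0, 3.062]
force: [-4.2, 0.8, -1.3]
grip_width: 0.0252
finger_force: 69.3
```

Contact: the cassette's front yields at about 5 N with the TCP at x≈0.571–0.574. I'm retracting 24 mm so the bent end lines up with the eye's hole, then sweeping right.

carry_out([
  [[0.006, 0, 0, 0], [0.014, 0, 0, 0], [0.02, 0, 0, 0], [0.024, 0, 0, 0], [0.024, 0, 0, 0], [0.024, 0, 0, 0]],
])

```text
clock: 10.25
position: [0.5508, 0.02, 0.0258]
tool_rot: [3.142, 0.0, 3.062]
force: [-0.2, -0.3, -1.5]
grip_width: 0.0248
finger_force: 69.2
```

carry_out([
  [[0, -0.003, 0, 0], [0, -0.006, 0, 0], [0, -0.009, 0, 0], [0, -0.012, 0, 0], [0, -0.012, 0, 0], [0, -0.012, 0, 0]],
])

```text
clock: 10.75
position: [0.5498, 0.0077, 0.0256]
tool_rot: [-3.142, -0.0, 3.062]
force: [-0.2, 0.6, -1.9]
grip_width: 0.0247
finger_force: 69.2
```

carry_out([
  [[0, -0.001, 0, 0], [0, -0.002, 0, 0], [0, -0.003, 0, 0], [0, -0.004, 0, 0], [0, -0.004, 0, 0]],
])

```text
clock: 11.17
position: [0.5495, 0.0038, 0.0256]
tool_rot: [-3.141, -0.0, 3.062]
force: [-0.3, 1.2, -1.0]
grip_width: 0.0249
finger_force: 69.2
```

carry_out([
  [[0, -0.001, 0, 0], [0, -0.002, 0, 0], [0, -0.003, 0, 0], [0, -0.004, 0, 0], [0, -0.004, 0, 0]],
])

```text
clock: 11.58
position: [0.5492, -0.0003, 0.0256]
tool_rot: [-3.141, 0.0, 3.062]
force: [0.3, -0.0, -2.7]
grip_width: 0.0246
finger_force: 69.2
```

carry_out([
  [[0, -0.001, 0, 0], [0, -0.002, 0, 0], [0, -0.003, 0, 0], [0, -0.004, 0, 0], [0, -0.004, 0, 0]],
])

```text
clock: 12.0
position: [0.5488, -0.0043, 0.0256]
tool_rot: [-3.141, -0.0, 3.062]
force: [-0.2, 0.3, -1.6]
grip_width: 0.0248
finger_force: 69.2
```

carry_out([
  [[0, -0.001, 0, 0], [0, -0.002, 0, 0], [0, -0.003, 0, 0], [0, -0.004, 0, 0], [0, -0.004, 0, 0]],
])

```text
clock: 12.42
position: [0.5485, -0.0082, 0.0256]
tool_rot: [-3.141, 0.0, 3.062]
force: [0.9, -0.3, -1.8]
grip_width: 0.0247
finger_force: 69.2
```

carry_out([
  [[0, -0.001, 0, 0], [0, -0.002, 0, 0], [0, -0.003, 0, 0], [0, -0.004, 0, 0], [0, -0.004, 0, 0]],
])

```text
clock: 12.83
position: [0.5482, -0.0122, 0.0256]
tool_rot: [-3.141, -0.0, 3.062]
force: [-0.5, -1.0, -2.8]
grip_width: 0.0249
finger_force: 69.2
```

carry_out([
  [[0, -0.001, 0, 0], [0, -0.002, 0, 0], [0, -0.003, 0, 0], [0, -0.004, 0, 0], [0, -0.004, 0, 0]],
])

```text
clock: 13.25
position: [0.5479, -0.0162, 0.0256]
tool_rot: [-3.141, -0.0, 3.062]
force: [0.8, 0.0, -2.3]
grip_width: 0.0248
finger_force: 69.2
```

carry_out([
  [[0, -0.001, 0, 0], [0, -0.002, 0, 0], [0, -0.003, 0, 0], [0, -0.003, 0, 0]],
])

```text
clock: 13.58
position: [0.5477, -0.0186, 0.0256]
tool_rot: [3.141, 0.0, 3.063]
force: [-0.5, 2.8, -1.2]
grip_width: 0.0247
finger_force: 69.4
```

carry_out([
  [[0, -0.001, 0, 0], [0, -0.001, 0, 0], [0, -0.001, 0, 0]],
])

```text
clock: 13.83
position: [0.5477, -0.0192, 0.0256]
tool_rot: [3.141, 0.0, 3.064]
force: [-0.6, 6.3, -1.2]
grip_width: 0.025
finger_force: 69.6
```

Run:
```python
from workcell import bot
s=bot.observe(); print(s["force"],s["moment"],s["position"])
```

```text
[-0.59188393  6.26722228 -1.21436737] [1.17973601 0.01877592 0.65921425] [ 0.54770256 -0.01918942  0.02562999]
```

The eye is felt at about 6 N sideways, and the lever arm points to the rod touching rather than the tip. I'm easing off 1 mm and drawing back to test the catch.

carry_out([
  [[0.002, 0.001, 0, 0], [0.004, 0.001, 0, 0], [0.006, 0.001, 0, 0], [0.008, 0.001, 0, 0], [0.01, 0.001, 0, 0], [0.01, 0.001, 0, 0], [0.01, 0.001, 0, 0]],
])

```text
clock: 14.42
position: [0.537, -0.0181, 0.0255]
tool_rot: [-3.141, -0.001, 3.062]
force: [-1.3, 3.7, -1.3]
grip_width: 0.025
finger_force: 69.5
```

carry_out([
  [[0.001, 0, 0, 0], [0.002, 0, 0, 0], [0.003, 0, 0, 0], [0.004, 0, 0, 0], [0.004, 0, 0, 0]],
])

```text
clock: 14.83
position: [0.5334, -0.0178, 0.0256]
tool_rot: [-3.142, -0.0, 3.062]
force: [-0.9, 4.0, -1.6]
grip_width: 0.025
finger_force: 69.5
```

carry_out([
  [[0.001, 0, 0, 0], [0.002, 0, 0, 0], [0.003, 0, 0, 0], [0.004, 0, 0, 0], [0.004, 0, 0, 0]],
])

```text
clock: 15.25
position: [0.5293, -0.0175, 0.0255]
tool_rot: [-3.141, -0.001, 3.062]
force: [-0.7, 2.6, -2.5]
grip_width: 0.0247
finger_force: 69.5
```

carry_out([
  [[0.001, 0, 0, 0], [0.002, 0, 0, 0], [0.003, 0, 0, 0], [0.003, 0, 0, 0]],
])

```text
clock: 15.58
position: [0.5267, -0.0172, 0.0256]
tool_rot: [3.142, 0.0, 3.062]
force: [1.6, 3.3, -1.8]
grip_width: 0.0244
finger_force: 69.5
```

carry_out([
  [[0.001, 0, 0, 0], [0.002, 0, 0, 0], [0.003, 0, 0, 0], [0.003, 0, 0, 0]],
])

```text
clock: 15.92
position: [0.5242, -0.0169, 0.0258]
tool_rot: [3.141, 0.001, 3.062]
force: [4.6, 3.3, -2.9]
grip_width: 0.0251
finger_force: 69.5
```

The eye is caught: fx is about 4.6 N, which matches the seal friction. I'm drawing it out.

carry_out([
  [[0.0015, 0, 0, 0], [0.003, 0, 0, 0], [0.0045, 0, 0, 0], [0.006, 0, 0, 0], [0.0075, 0, 0, 0], [0.009, 0, 0, 0], [0.0105, 0, 0, 0], [0.012, 0, 0, 0], [0.0135, 0, 0, 0], [0.015, 0, 0, 0]],
])

```text
clock: 16.75
position: [0.5095, -0.0157, 0.0258]
tool_rot: [3.141, 0.001, 3.062]
force: [5.8, 3.8, -2.3]
grip_width: 0.0248
finger_force: 69.5
```

carry_out([
  [[0.0015, 0, 0, 0], [0.003, 0, 0, 0], [0.0045, 0, 0, 0], [0.006, 0, 0, 0], [0.0075, 0, 0, 0], [0.009, 0, 0, 0], [0.0105, 0, 0, 0], [0.012, 0, 0, 0], [0.0135, 0, 0, 0], [0.015, 0, 0, 0]],
])

```text
clock: 17.58
position: [0.4946, -0.0146, 0.0258]
tool_rot: [3.141, 0.002, 3.062]
force: [5.4, 3.2, -2.9]
grip_width: 0.0249
finger_force: 69.5
```

carry_out([
  [[0.0015, 0, 0, 0], [0.003, 0, 0, 0], [0.0045, 0, 0, 0], [0.006, 0, 0, 0], [0.0075, 0, 0, 0], [0.009, 0, 0, 0], [0.0105, 0, 0, 0], [0.012, 0, 0, 0], [0.0135, 0, 0, 0], [0.015, 0, 0, 0]],
])

```text
clock: 18.42
position: [0.4796, -0.0134, 0.0258]
tool_rot: [3.141, 0.002, 3.062]
force: [5.3, 3.6, -3.1]
grip_width: 0.0245
finger_force: 69.5
```

carry_out([
  [[0.0015, 0, 0, 0], [0.003, 0, 0, 0], [0.0045, 0, 0, 0], [0.006, 0, 0, 0], [0.0075, 0, 0, 0], [0.009, 0, 0, 0], [0.009, 0, 0, 0]],
])

```text
clock: 19.0
position: [0.4704, -0.0127, 0.0258]
tool_rot: [3.141, 0.001, 3.062]
force: [3.6, 3.8, -2.9]
grip_width: 0.0245
finger_force: 69.5
```

carry_out([
  [[0.001, 0, 0, 0], [0.002, 0, 0, 0], [0.003, 0, 0, 0], [0.004, 0, 0, 0], [0.004, 0, 0, 0]],
])

```text
clock: 19.42
position: [0.4665, -0.0124, 0.0258]
tool_rot: [3.141, 0.001, 3.062]
force: [4.9, 3.0, -2.3]
grip_width: 0.0247
finger_force: 69.5
```

carry_out([
  [[0.001, 0, 0, 0], [0.002, 0, 0, 0], [0.002, 0, 0, 0]],
])

```text
clock: 19.67
position: [0.4645, -0.0122, 0.0258]
tool_rot: [3.141, 0.001, 3.062]
force: [3.6, 3.3, -2.7]
grip_width: 0.0249
finger_force: 69.5
```

carry_out([
  [[0.001, 0, 0, 0], [0.002, 0, 0, 0], [0.002, 0, 0, 0]],
])

```text
clock: 19.92
position: [0.4625, -0.012, 0.0258]
tool_rot: [3.141, 0.001, 3.062]
force: [3.6, 2.9, -3.1]
grip_width: 0.0247
finger_force: 69.5
```

carry_out([
  [[0.001, 0, 0, 0], [0.002, 0, 0, 0], [0.002, 0, 0, 0]],
])

```text
clock: 20.17
position: [0.4605, -0.0119, 0.0258]
tool_rot: [3.141, 0.001, 3.062]
force: [3.8, 4.7, -2.7]
grip_width: 0.0248
finger_force: 69.4
```

carry_out([
  [[0.001, 0, 0, 0], [0.002, 0, 0, 0], [0.002, 0, 0, 0]],
])

```text
clock: 20.42
position: [0.4588, -0.0117, 0.0258]
tool_rot: [3.141, 0.002, 3.062]
force: [5.0, 4.6, -2.8]
grip_width: 0.0249
finger_force: 69.5
```

carry_out([
  [[0.001, 0, 0, 0], [0.0015, 0, 0, 0], [0.0015, 0, 0, 0]],
])

```text
clock: 20.67
position: [0.4585, -0.0116, 0.0261]
tool_rot: [3.141, 0.004, 3.062]
force: [11.0, 3.9, -3.9]
grip_width: 0.0248
finger_force: 69.3
```

The stop is reached: fx rose to 11 N at the predicted position. Unhooking now: ease off, move forward, then left.

carry_out([
  [[-0.001, 0.001, 0, 0], [-0.003, 0.001, 0, 0], [-0.005, 0.001, 0, 0], [-0.007, 0.001, 0, 0], [-0.009, 0.001, 0, 0], [-0.011, 0.001, 0, 0], [-0.013, 0.001, 0, 0], [-0.013, 0.001, 0, 0], [-0.013, 0.001, 0, 0]],
])

```text
clock: 21.42
position: [0.4696, -0.0118, 0.0256]
tool_rot: [-3.142, 0.0, 3.062]
force: [0.1, 0.0, -2.2]
grip_width: 0.0249
finger_force: 69.3
```

carry_out([
  [[0, 0.002, 0, 0], [0, 0.004, 0, 0], [0, 0.006, 0, 0], [0, 0.008, 0, 0], [0, 0.01, 0, 0], [0, 0.01, 0, 0]],
])

```text
clock: 21.92
position: [0.4703, -0.0012, 0.0256]
tool_rot: [3.141, 0.0, 3.063]
force: [-0.1, 1.2, -0.5]
grip_width: 0.0248
finger_force: 69.3
```

carry_out([
  [[0, 0.003, 0, 0], [0, 0.006, 0, 0], [0, 0.009, 0, 0], [0, 0.012, 0, 0], [0, 0.012, 0, 0], [0, 0.012, 0, 0]],
])

```text
clock: 22.42
position: [0.4712, 0.0104, 0.0256]
tool_rot: [-3.142, -0.0, 3.063]
force: [-0.9, -0.0, -2.8]
grip_width: 0.0251
finger_force: 69.3
```

carry_out([
  [[0, 0.003, 0, 0], [0, 0.006, 0, 0], [0, 0.009, 0, 0], [0, 0.012, 0, 0], [0, 0.012, 0, 0], [0, 0.012, 0, 0]],
])

```text
clock: 22.92
position: [0.4722, 0.0224, 0.0256]
tool_rot: [-3.142, 0.0, 3.063]
force: [0.2, 0.3, -2.1]
grip_width: 0.0251
finger_force: 69.3
```

carry_out([
  [[0.002, 0, 0, 0], [0.004, 0, 0, 0], [0.006, 0, 0, 0], [0.006, 0, 0, 0]],
])

```text
clock: 23.25
position: [0.4657, 0.0226, 0.0256]
tool_rot: [-3.141, -0.0, 3.062]
force: [0.1, -0.5, -2.0]
grip_width: 0.0242
finger_force: 69.3
```

carry_out([
  [[0.01, 0, 0, 0], [0.02, 0, 0, 0], [0.026, 0, 0, 0], [0.026, 0, -0.02, 0], [0.026, 0, -0.045, 0], [0.026, 0, -0.045, 0]],
])

```text
clock: 23.75
position: [0.4409, 0.0249, 0.0735]
tool_rot: [3.141, 0.003, 3.062]
force: [2.5, 0.7, -0.7]
grip_width: 0.0249
finger_force: 69.5
```

carry_out([
  [[0, 0.03, 0, 0], [0, 0.06, 0, 0], [0, 0.09, 0, 0], [0, 0.12, 0, 0], [0, 0.135, 0, 0], [0, 0.145, 0, 0], [0, 0.145, 0, 0], [0, 0.145, 0, 0], [0, 0.145, 0, 0]],
])

```text
clock: 24.5
position: [0.4515, 0.1679, 0.0705]
tool_rot: [-3.141, -0.0, 3.061]
force: [0.1, 0.8, -2.0]
grip_width: 0.0244
finger_force: 69.4
```

Run:
```python
from h import *
f=bot.grab_frame("side"); s=bot.observe()
print({k:np.round(v,4) for k,v in s.items() if k in("position","force","tool_rot")})
cv2.imwrite("pics/s4.png",cv2.resize(f["pixels"][100:280,180:420],None,fx=3.3,fy=3.3,interpolation=cv2.INTER_CUBIC)[:,:,::-1])
```

```text
{'position': array([0.4517, 0.1679, 0.0705]), 'tool_rot': array([-3.1409e+00, -2.0000e-04,  3.0606e+00]), 'force': array([ 0.0516, -0.1673, -2.0038])}
```

View pics/s4.png

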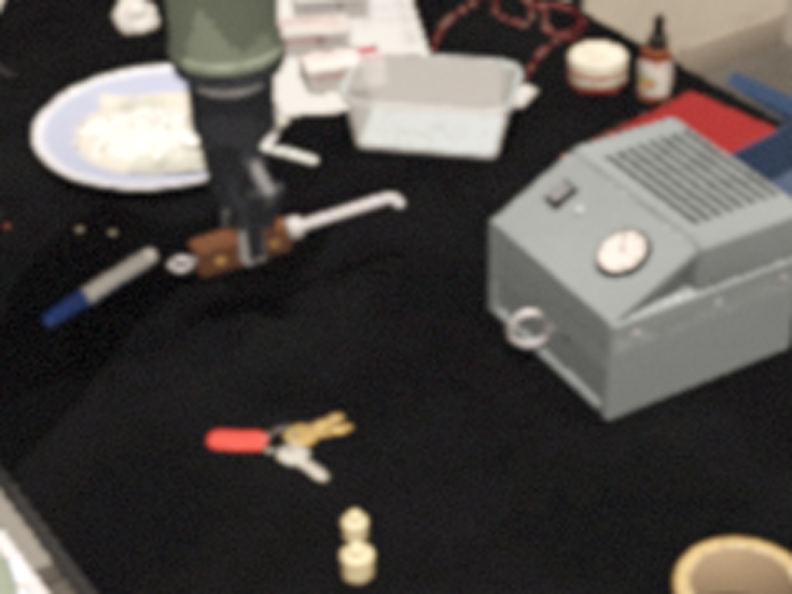

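The eye ring now shows in front of the lip at crop (527,327), so the cassette is out. The hook is held level to the left of the unit, its bend at crop (400,200). I'm laying it down.

carry_out([
  [[0, 0, 0.02, 0], [0, 0, 0.04, 0], [0, 0, 0.052, 0], [0, 0, 0.058, 0], [0, 0, 0.061, 0], [0, 0, 0.063, 0], [0, 0, 0.0642, 0], [0, 0, 0.0642, 0], [0, 0, 0.0642, 0]],
])

```text
clock: 25.3
position: [0.452, 0.1693, 0.0069]
tool_rot: [3.141, 0.001, 3.062]
force: [0.1, -0.1, -1.8]
grip_width: 0.025
finger_force: 69.6
```

carry_out([
  [[0, 0, 0, 0], [0, 0, 0, 0], [0, 0, 0, 0], [0, 0, 0, 0], [0, 0, 0, 0], [0, 0, 0, 0], [0, 0, 0, 0], [0, 0, 0, 0], [0, 0, 0, 0]],
], grip=0.07)

```text
clock: 26.05
position: [0.4518, 0.1693, 0.0064]
tool_rot: [-3.142, -0.0, 3.062]
force: [-0.0, -0.5, -0.5]
grip_width: 0.0699
finger_force: 0.0
```

carry_out([
  [[0, 0, -0.01, 0], [0, 0, -0.03, 0], [0, 0, -0.06, 0], [0, 0, -0.1, 0], [0, 0, -0.14, 0], [0, 0, -0.14, 0], [0, 0, -0.14, 0], [0, 0, -0.14, 0]],
])

```text
clock: 26.72
position: [0.4516, 0.1692, 0.1468]
tool_rot: [3.141, 0.0, 3.062]
force: [0.0, -0.6, -0.9]
grip_width: 0.0702
finger_force: 0.0
```

Run:
```python
from h import *
f=bot.grab_frame("side")
for l in("hook_grip","hook_bend"):
    for r in bot.spot_point(f,l)[:1]:
        w=onplane(f,r["position"],.015); print(l,round(r["conf"],2),np.round(w,3),"unit",np.round(R.T@(w[:2]-O),3))
cv2.imwrite("pics/s5.png",cv2.resize(f["pixels"][100:280,180:420],None,fx=3.3,fy=3.3,interpolation=cv2.INTER_CUBIC)[:,:,::-1])
```

```text
hook_grip 0.76 [0.45  0.174 0.015] unit [-0.291  0.211]
hook_bend 0.7 [0.612 0.18  0.015] unit [-0.13  0.23]
```

View pics/s5.png

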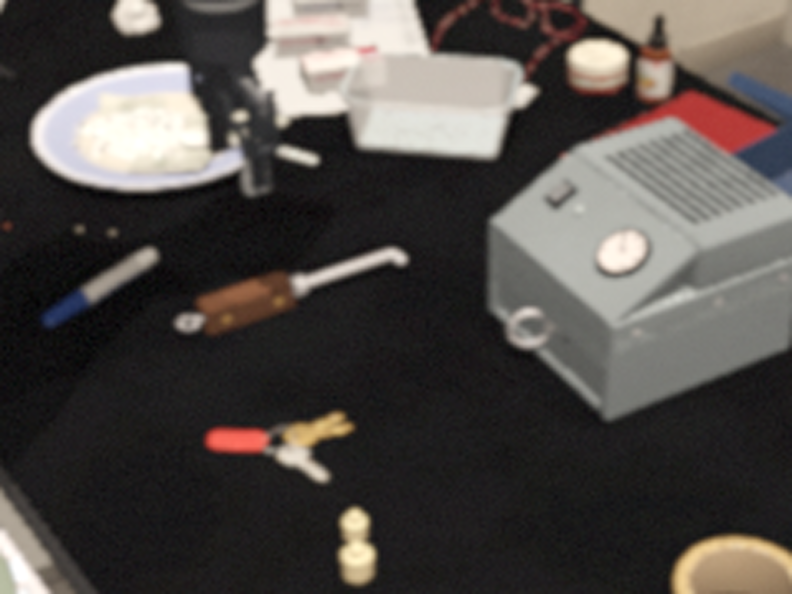

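The hook lies flat on the desk to the left of the unit, with its handle at crop (245,300) and its bend at (398,257). The fingers are clear and the eye ring is still out at (527,327). I'm handing in.

```bash
python3 -c "
from workcell import bot
print(bot.job_done())"
```

```text
the job is handed in; nothing more can be done
None
```

The cassette is drawn out to its stop, the hook lies flat on the desk about 0.2 m to the left of the unit's centre line, and the job is handed in; no verdict came back.

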